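# Clamp a well plate on the bench shaker

## Robot

A 6-joint arm with a two-finger parallel gripper is mounted at the origin on the work surface. World frame = base frame: x ahead of the robot, y to its left, z up, the work surface at z = 0. Lengths are in m, angles in rad, forces in N, time in s.
With the tool pointing down it reaches from about 0.375 to 0.9 m from the base axis. Payload 3.1 kg.
Tool frame: the origin (TCP) lies at the very end of the fingers, on their centre line; the grasp point (between the pads) lies 19 mm behind it; z points along the fingers, y is the line along which they close (so a half turn about z gives the same grasp; the last joint's range is limited). The gripper opens to 87 mm and grips with 3 to 60 N. Pads are 19 mm wide; open, the fingers measure 117 mm over their backs; the gripper's body (75 mm by 190 mm) begins 51 mm behind the grasp point.
Start: joints at [0.962, 0.527, 1.433, -0, 1.181, -0.178], TCP at [0.261, 0.568, 0.223] pointing down, gripper open.
Joint ranges: [-3.08, 3.08], [-0.75, 2.2], [0.22, 2.44], [-1.43, 4.57], [0, 2.65], [-2.85, 2.85]. Speed limits (rad/s): [2.79, 2.79, 3.14, 3.14, 3.14, 3.14].

## Interface

Orientations are given as a unit quaternion [w, x, y, z].
In Python, from station import r gives the robot as it stands. The module is installed in compiled form; this text tells all that it offers.
- The arm moves only by the shell command python3 -m handwheel 'ROWS' [FORCE]. ROWS is JSON, a list of rows, each a list of 5 numbers: the finger opening in mm, from 0 to 87, then the shift along the world's x, y, z in mm, then the turn about the world's z in rad. A call has 1 to 12 rows; each row is the pose to reach, as a shift and turn from the pose commanded when the call began; what a row does not reach only later rows make up. A row lasts 1/12 s, in which the tool goes at most 41.7 mm and 7.16 degrees, less where a joint would pass 70% of its speed; a pose out of reach is approached as far as the arm can. A call with a gripper value outside its range is refused whole. The fingers move at their own pace and stop on an object; FORCE is the grip in N (left out, the last holds). Time passes only in rows, so rows that repeat a pose let the fingers close. It gives the time, the measured TCP pose, the force, the opening and the grip force at its end, in the units of the state.
- r.state(): the state, without advancing time (a new reading comes with each control period).
- r.snapshot(name): name is "side" or "top" or "wrist"; returns a dict with "color" (420x560x3 uint8, red, green, blue), "camera_matrix" (3x3 intrinsics, pixels), "dist" ([k1, k2, p1, p2, k3] as OpenCV has them; the pictures are not rectified), "R" (3x3) and "t" (3): a world point X has camera coordinates R X + t. Camera axes: x right, y down, z forward; pixel columns grow to the right and rows downward; lengths in m; the calibration is good to about 2 mm. A picture is of the moment at which its call begins. There is no depth.
- r.hand_in(): hands the job in; it is judged then, once.
The state is a dict: "clock": time; "qpos": joint angles; "dq": joint speeds; "tau": joint torques, N m; "tcp_pos": TCP position; "tcp_rot": TCP orientation; "contact_force": force on the tool from outside, world axes, zero at the start; "moment": the same for the moment, N m; "finger_gap": finger opening in m; "finger_force": force on a finger pad.
Only numpy, scipy, OpenCV 4.12 (cv2) and the standard library are available. Lean on these libraries where they do the work, as an engineer would, in place of code of your own. Each camera call takes 0.05 s, during which the arm holds its last target. There are 200 camera calls.

## Task

Secure the well plate on the shaker: with a finger, push the clamp strap round by its upright tab until it lies fully home across the plate against the catch, and only then push the raised cam lever fully down; let go of both. Do not lift or shift the plate out of its nest, and leave the bottle, the jar and the tip box standing where they are.

Things in the scene. Friction and masses are not known exactly. Their poses are not given: they have to be found in the camera images.
- shaker: bench plate shaker, fixed to the bench: white housing 220 (its x) by 200 (its y) mm with an aluminium deck at height 50 mm. Origin at the centre of its underside on the bench; z up. In its frame: strap pivot at x=+70, y=0 mm (a post of 24 mm diameter); catch at x=-75 mm. The plate's nest is in the middle of the deck.
- nest (a point): centre of the plate's nest, on the deck (50 mm above the bench); axes as the shaker's. Low 6 mm ridges surround the nest.
- strap (a joint): angle of the clamp strap about its upright pivot, rad: 0 = fully home, lying along the shaker's -x across the plate with its end under the cam, at a hard stop; positive = swung open towards the shaker's +y (up to 1.9). At angle a the strap points from the pivot along (-cos a, +sin a) in the shaker's x, y. It stays where it is left (friction about 0.08 N m).
- strap_pivot (a point): the strap's pivot axis, at the strap's top face (84 mm above the bench); axes turn with the strap: -x points along the strap from the pivot. The strap is a flat aluminium bar 22 mm wide, 10 mm thick (from 74 to 84 mm above the bench), reaching 160 mm from the pivot.
- finger_tab (a point): centre of the upright finger tab on the strap, 75 mm from the pivot: an aluminium plate 30 mm along the strap, 6 mm thick, 35 mm high (from 84 to 119 mm above the bench). To close the strap, push it on the face that looks away from the catch, square to the strap.
- lever (a joint): angle of the cam lever about its level hinge, rad: 0 = fully down, level, pointing to the shaker's -y, at a hard stop; positive = raised (up to 1.15). It stays where it is left; pushing it down at the pad takes about 3 to 5 N.
- lever_hinge (a point): hinge of the cam lever, in the catch, at x=-75, y=0 mm in the shaker's frame, 102 mm above the bench; the hinge axis lies along the shaker's x. The catch is a steel block 36 mm in x, from y=-34 to -12 mm, top at 88 mm, with two 4 mm cheek plates up to 112 mm high, from y=-34 to +12 mm.
- lever_pad (a point): middle of the upper face of the square pad (26 by 26 mm, 8 mm thick) at the end of the grey lever, 77 mm from the hinge. The lever's arm is 14 mm wide and 8 mm thick. Axes turn with the lever: -y from hinge to pad, z out of the upper face.
- plate: white 24-well plate, 86 (x) by 128 (y) by 20 mm high, lying loose in the shaker's nest; its top is 70 mm above the bench, 4 mm below the strap. Origin at the centre of its underside.
- bottle: clear bottle with an orange cap, 54 mm diameter, 125 mm high, loose on the bench near the shaker; origin at the centre of its underside. Leave alone.
- jar: amber jar with a white lid, 60 mm diameter, 75 mm high, loose on the bench; origin at the centre of its underside. Leave alone.
- tipbox: grey box with a clear lid, 64 by 64 by 62 mm high, loose on the bench; origin at the centre of its underside. Leave alone.
Mind the look-alikes: they are no part of the job. Several things have the shape of the plate; the one meant has the colours described above.

How it is judged:
By the outcome, as a careful person would: the job done as asked, in the order asked, and still so for the second after the job is handed in, with the robot touching nothing.
It also fails if it takes over 51 s, if anything falls off the work surface, if the arm or the gripper's body presses on something with over 40 N, if the wrist force passes 120 N, or if a joint passes its speed limit or range.

## Working session

There is one attempt and no reset: what is moved stays moved. The work goes in short steps, Python scripts to look and compute and a shell command to move; the robot and the scene stay as the last step left them, time stands still between calls to the robot, and variables do not carry over. Pictures are saved under pics/ and viewed, at most 10 in all, crops included, and the job is handed in when it is done.

```bash
mkdir -p pics; python3 - <<'E'
from station import r
import cv2,numpy as np
for n in("side","top"):
    s=r.snapshot(n);cv2.imwrite(f"pics/{n}0.png",s["color"][:,:,::-1])
    np.savez(f"{n}0.npz",**s)
    print(n,s["camera_matrix"].tolist(),s["dist"],(-s["R"].T@s["t"]),s["R"].tolist())
print(r.state())
E
```

```text
side [[436.7347454166874, 0.0, 278.9338384893992], [0.0, 436.7347454166874, 211.87572465735923], [0.0, 0.0, 1.0]] [-0.07716174  0.          0.          0.          0.        ] [0.3657731  0.57042487 0.84930922] [[-0.9522572021315804, -0.3049400407547352, -0.014757795669916423], [-0.22987306999005855, 0.7479740272795571, -0.6226501635818833], [0.2009094141195982, -0.5895306828823252, -0.782361157815506]]
top [[393.6266436464077, 0.0, 280.91446690585593], [0.0, 393.6266436464077, 207.55635374094635], [0.0, 0.0, 1.0]] [-0.01593003  0.          0.          0.          0.        ] [0.45418698 0.01313254 1.13318684] [[0.02742073329094764, -0.999452844455609, 0.018496353569787637], [-0.9921044813137838, -0.029475088651437963, -0.1219012604778877], [0.12237974318854679, -0.015007693313155974, -0.9923698743908561]]
{'clock': 0.1, 'qpos': array([ 9.61513494e-01,  5.28401747e-01,  1.43375724e+00, -6.01552328e-05,
        1.18139516e+00, -1.78525641e-01]), 'dq': array([ 0.00079663, -0.00097777, -0.00179497,  0.00131354,  0.00153817,
        0.00026104]), 'tau': array([ 1.49193265e-04, -4.40984166e+01, -1.77149963e+01,  6.35287492e-02,
        5.34110167e-02, -5.55281406e-05]), 'tcp_pos': array([0.26059799, 0.56736026, 0.22165733]), 'tcp_rot': array([-3.50722110e-04,  2.13706008e-01,  9.76897528e-01, -9.16312727e-04]), 'contact_force': array([0.20646158, 0.6069348 , 0.32184119]), 'moment': array([ 0.0847613 ,  0.02751819, -0.00513911]), 'finger_force': 0.0, 'finger_gap': 0.08707693539240606}
```

View pics/top0.png

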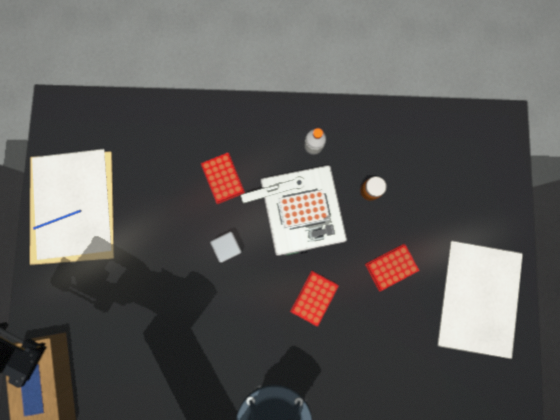

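View pics/side0.png

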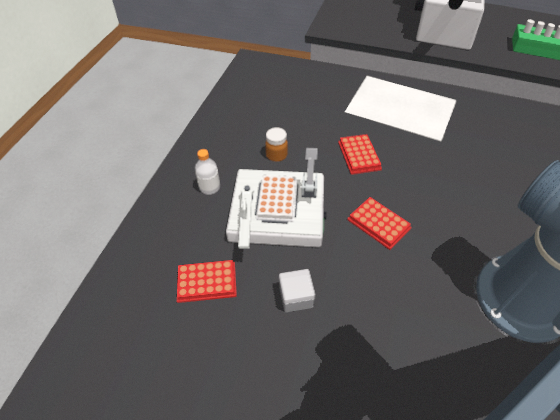

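The top view shows the shaker at about (303,210). The strap pivot is near (299,182), with the strap pointing left to (243,198), and the catch and lever are near (320,232). The bottle is at (316,140), the jar at (375,187) and the tip box at (226,247).

Plate candidates are the white one in the nest (303,208) and red ones at (222,178), (314,298) and (392,267). By its description the white one in the shaker is the right one, so I'll check that in a crop.

```bash
cat > h.py <<'E'
import numpy as np,cv2
def ray(s,uv,z):
    p=cv2.undistortPoints(np.array([[uv]],float),s["camera_matrix"],s["dist"])[0,0]
    R,t=s["R"],s["t"];c=-R.T@t;d=R.T@np.r_[p,1];return c+d*(z-c[2])/d[2]
def proj(s,X):
    return cv2.projectPoints(np.atleast_2d(np.array(X,float)),cv2.Rodrigues(s["R"])[0],s["t"],s["camera_matrix"],s["dist"])[0][:,0]
E
python3 - <<'E'
import cv2,numpy as np
from h import *
a=cv2.imread("pics/top0.png")[125:275,190:400];b=cv2.imread("pics/side0.png")[140:320,170:350]
cv2.imwrite("pics/c0.png",np.hstack([cv2.resize(a,(490,350),interpolation=2),cv2.resize(b,(310,310),interpolation=2,).copy() if 0 else cv2.copyMakeBorder(cv2.resize(b,(310,310),interpolation=2),0,40,0,0,0)]))
s=dict(np.load("top0.npz"));g=cv2.cvtColor(s["color"],cv2.COLOR_RGB2GRAY)
m=cv2.morphologyEx((g>120).astype(np.uint8),cv2.MORPH_CLOSE,np.ones((9,9)))
m=cv2.morphologyEx(m,cv2.MORPH_OPEN,np.ones((25,25)))
for c in cv2.findContours(m,0,2)[0]:
    (x,y),wh,an=cv2.minAreaRect(c)
    if abs(x-303)<20 and abs(y-210)<20:
        bx=cv2.boxPoints(cv2.minAreaRect(c));P=np.array([ray(s,q,.05) for q in bx])[:,:2]
        print(bx.round(1).tolist(),P.round(4).tolist(),P.mean(0),np.linalg.norm(np.diff(P,axis=0),axis=1))
for n,uv,z in(("pivot",(299,182),.09),("striptip",(243,198),.084),("bottlecap",(318,132),.125),("jar",(376,186),.075),("tip",(226,247),.062)): print(n,ray(s,uv,z))
E
```

```text
[[260.1000061035156, 178.39999389648438], [330.70001220703125, 164.3000030517578], [346.1000061035156, 241.60000610351562], [275.5, 255.6999969482422]] [[0.6682, 0.0573], [0.7148, -0.1401], [0.4987, -0.1853], [0.4549, 0.0078]] [ 0.58416103 -0.06508438] [0.20274259 0.22077479 0.19805482]
pivot [ 0.65363769 -0.04946178  0.09      ]
striptip [0.60643036 0.09992122 0.084     ]
bottlecap [ 0.78309288 -0.09483367  0.125     ]
jar [ 0.65196778 -0.26193481  0.075     ]
tip [0.47449154 0.14239282 0.062     ]
```

View pics/c0.png

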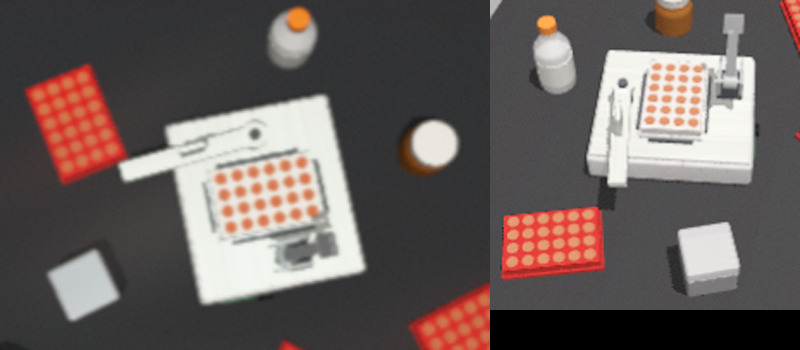

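The crop shows the white plate nested, the strap pivot at crop (254,133), the tab at about (195,146), and the lever raised over the catch at about (310,247). The shaker comes out at (0.584, -0.065) with yaw about 0.22, and the strap at about 1.49 rad. I'm setting out to hover on the open side of the tab.

```bash
python3 -m handwheel '[[0,30,-40,20,0.1],[0,60,-80,30,0.2],[0,90,-120,30,0.3],[0,120,-160,30,0.4],[0,150,-200,30,0.5],[0,180,-240,30,0.6],[0,205,-275,30,0.65],[0,230,-310,30,0.65],[0,255,-345,30,0.65],[0,280,-380,30,0.65],[0,305,-415,30,0.65],[0,330,-450,30,0.65]]'
```

```text
clock: 1.1
tcp_pos: [0.5552, 0.1666, 0.2522]
tcp_rot: [-0.0, -0.109, 0.994, 0.0]
contact_force: [0.5, 1.4, 0.3]
finger_gap: 0.0149
finger_force: 0.0
```

```bash
python3 -m handwheel '[[0,30,-40,0,0],[0,64,-88,0,0],[0,64,-88,0,0],[0,64,-88,0,0],[0,64,-88,0,0]]'; python3 - <<'E'
from station import r
import cv2,numpy as np
from h import *
ims=[]
for n in("wrist","top"):
    s=r.snapshot(n);np.savez(f"{n}1.npz",**s);ims.append(s["color"][:,:,::-1])
cv2.imwrite("pics/w1.png",ims[0])
s=dict(np.load("wrist1.npz"));print(-s["R"].T@s["t"],s["R"][2])
o=np.array([.584,-.065]);y=.22;R2=np.array([[np.cos(y),-np.sin(y)],[np.sin(y),np.cos(y)]])
a=1.485
for n,p,z in(("pivot",(.07,0),.084),("tabtop",(.07-.075*np.cos(a),.075*np.sin(a)),.119),("tip",(.07-.16*np.cos(a),.16*np.sin(a)),.084),("hinge",(-.075,0),.102)):
    X=np.r_[o+R2@np.array(p),z];print(n,X,proj(s,X))
E
```

```text
clock: 1.52
tcp_pos: [0.619, 0.079, 0.2516]
tcp_rot: [-0.001, -0.108, 0.994, 0.0]
contact_force: [0.1, -0.8, 0.3]
finger_gap: 0.0006
finger_force: 0.0
[0.54593309 0.06303818 0.41468589] [ 0.26533172  0.05771894 -0.96242797]
pivot [ 0.65231282 -0.04972393  0.084     ] [[134.31228556 194.56829442]]
tabtop [0.62973387 0.02179664 0.119     ] [[209.41909143 196.65568503]]
tip [0.6041444  0.10285328 0.084     ] [[310.7716632  179.03125817]]
hinge [ 0.51080769 -0.08136722  0.102     ] [[103.75669761  12.56468353]]
```

View pics/w1.png

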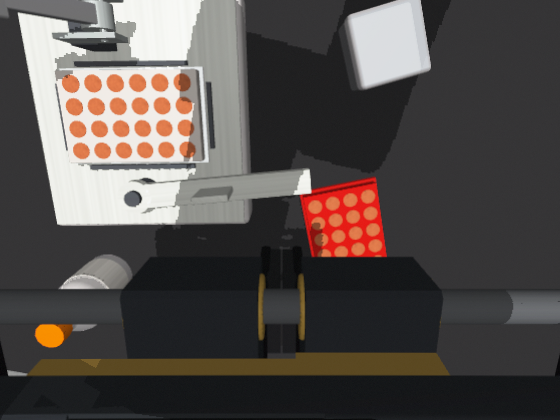

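The wrist view agrees with the prediction to within a few pixels: pivot (134,198), strap end (311,182), tab about (212,193). I'll compute the arc for the finger.

```bash
cat > arc.py <<'E'
import numpy as np
from station import r
o=np.array([.584,-.065])*1e3;y=.22;R2=np.array([[np.cos(y),-np.sin(y)],[np.sin(y),np.cos(y)]])
def W(p): return o+R2@np.array(p)
def fc(a,gap=0):
    u=np.array([-np.cos(a),np.sin(a)]);n=np.array([np.sin(a),np.cos(a)])
    return W(np.array([70,0])+75*u+n*(3+9.5*np.sin(a)+15*np.cos(a)+gap))
E
python3 - <<'E'
from arc import *
p=r.state()["tcp_pos"]*1e3;b=fc(1.485,18)
print(p,"to pre",b-p[:2])
for a in np.arange(1.485,-.04,-.1): print(round(a,2),(fc(a)-b).round(0))
print("home",(fc(0,-4)-b).round(1))
E
```

```text
[617.66527001  81.14394072 251.90910317] to pre [ 42.34604475 -49.78875403]
1.48 [-17.  -5.]
1.38 [-23.  -6.]
1.28 [-30.  -8.]
1.18 [-36.  -9.]
1.08 [-42. -12.]
0.98 [-48. -15.]
0.88 [-54. -19.]
0.78 [-60. -24.]
0.68 [-65. -29.]
0.58 [-70. -35.]
0.48 [-75. -41.]
0.38 [-78. -49.]
0.28 [-81. -56.]
0.18 [-83. -64.]
0.08 [-85. -73.]
-0.02 [-85. -81.]
home [-83.9 -83.8]
```

```bash
python3 -m handwheel '[[0,21,-25,0,0],[0,42,-50,0,0],[0,42,-50,0,0],[0,42,-50,-38,0],[0,42,-50,-76,0],[0,42,-50,-110,0],[0,42,-50,-135,0],[0,42,-50,-152,0],[0,42,-50,-152,0],[0,42,-50,-152,0]]'; python3 - <<'E'
from arc import *
p=r.state()["tcp_pos"]*1e3;print(p,p[:2]-fc(1.485,18))
E
```

```text
clock: 2.45
tcp_pos: [0.6594, 0.0322, 0.0998]
tcp_rot: [-0.001, -0.11, 0.994, 0.0]
contact_force: [-0.4, 0.1, -0.2]
finger_gap: 0.0005
finger_force: 0.0
[659.35907495  32.24221479  99.83006124] [-0.65223981  0.88702809]
```

Now I'll sweep the first part of the arc, slowly.

```bash
python3 -m handwheel '[[0,-6,-2,0,0],[0,-12,-4,0,0],[0,-17,-5,0,0],[0,-20,-6,0,0],[0,-23,-6,0,0],[0,-27,-7,0,0],[0,-30,-8,0,0],[0,-33,-9,0,0],[0,-36,-9,0,0],[0,-39,-11,0,0],[0,-42,-12,0,0],[0,-45,-14,0,0]]'; python3 - <<'E'
from station import r
import numpy as np,cv2
from arc import *
p=r.state()["tcp_pos"]*1e3;print(p[:2]-fc(1.485,18))
s=r.snapshot("wrist");np.savez("w2.npz",**s);cv2.imwrite("pics/w2.png",s["color"][:,:,::-1])
E
```

```text
clock: 3.45
tcp_pos: [0.6153, 0.0166, 0.1004]
tcp_rot: [-0.0, -0.109, 0.994, 0.0]
contact_force: [1.4, 0.4, 0.6]
finger_gap: 0.0005
finger_force: 0.7
[-44.67264618 -14.77808269]
```

View pics/w2.png

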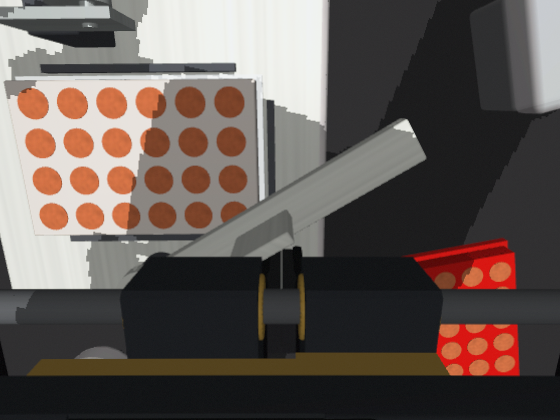

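The strap follows the finger; its tip is now at (415,140) and the push is about 1.5 N. I'll continue the arc.

```bash
python3 -m handwheel '[[0,-5,-3,0,0],[0,-9,-5,0,0],[0,-15,-10,0,0],[0,-20,-15,0,0],[0,-25,-21,0,0],[0,-30,-27,0,0],[0,-33,-35,0,0],[0,-36,-42,0,0],[0,-37,-46,0,0],[0,-38,-50,0,0],[0,-39,-55,0,0],[0,-40,-59,0,0]]';python3 -m handwheel '[[0,0,-2,0,0],[0,0,-4,0,0],[0,0,-6,0,0],[0,0,-6,0,0]]'; python3 - <<'E'
from arc import *
p=r.state()["tcp_pos"]*1e3;print(p[:2]-fc(0),R2.T@(p[:2]-fc(0)))
E
```

```text
clock: 4.5
tcp_pos: [0.5756, -0.0429, 0.1005]
tcp_rot: [-0.0, -0.109, 0.994, 0.0]
contact_force: [1.2, 0.1, -0.1]
finger_gap: 0.0004
finger_force: 0.6
clock: 4.83
tcp_pos: [0.5756, -0.0488, 0.1005]
tcp_rot: [-0.0, -0.109, 0.994, -0.0]
contact_force: [-0.3, 0.4, -0.0]
finger_gap: 0.0006
finger_force: 0.0
[ 0.38669472 -0.26301861] [ 0.31997594 -0.34106743]
```

```bash
for i in 1 2; do python3 -m handwheel '[[0,0,-1,0,0],[0,0,-2,0,0],[0,1,-3,0,0],[0,1,-3,0,0]]'; done
```

```text
clock: 5.17
tcp_pos: [0.5762, -0.0515, 0.1004]
tcp_rot: [-0.001, -0.109, 0.994, 0.0]
contact_force: [0.2, 0.4, -0.2]
finger_gap: 0.0006
finger_force: 0.3
clock: 5.5
tcp_pos: [0.5775, -0.0546, 0.1004]
tcp_rot: [-0.0, -0.109, 0.994, 0.0]
contact_force: [-0.6, -0.0, -1.4]
finger_gap: 0.0003
finger_force: 0.4
```

```bash
for i in 1 2; do python3 -m handwheel '[[0,0,-1,0,0],[0,0,-2,0,0],[0,1,-3,0,0],[0,1,-3,0,0]]'; done; python3 - <<'E'
from station import r
import numpy as np,cv2
L=[]
for n in("wrist","side"):
    s=r.snapshot(n);np.savez(n+"3.npz",**s);L.append(s["color"][:,:,::-1])
b=cv2.resize(L[1][140:260,190:350],(400,300),interpolation=2)
cv2.imwrite("pics/c3.png",np.hstack([cv2.resize(L[0],(400,300),interpolation=cv2.INTER_AREA),b]))
E
```

```text
clock: 5.83
tcp_pos: [0.5775, -0.055, 0.1004]
tcp_rot: [-0.001, -0.109, 0.994, 0.002]
contact_force: [-1.5, 8.1, 1.4]
finger_gap: 0.0006
finger_force: 4.1
clock: 6.17
tcp_pos: [0.5775, -0.0551, 0.1004]
tcp_rot: [-0.002, -0.108, 0.994, 0.005]
contact_force: [-2.5, 15.6, 4.1]
finger_gap: 0.0004
finger_force: 7.8
```

View pics/c3.png

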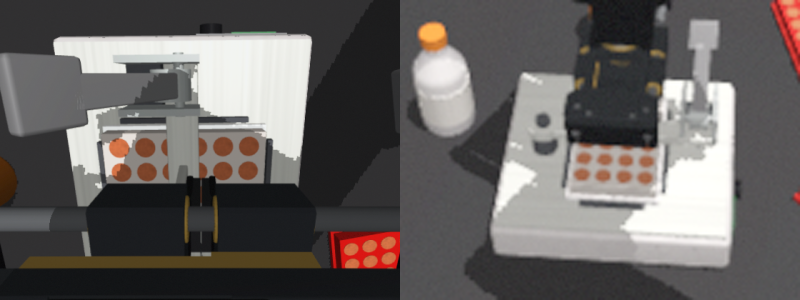

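Contact force climbs to 15 N with the TCP halted, and the strap lies across the plate under the cam, so it's home. I'll back off and up, then measure the lever.

```bash
python3 -m handwheel '[[0,-1,6,0,0],[0,-3,14,0,0],[0,-5,22,0,0],[0,-5,22,0,0],[0,-5,22,40,0],[0,-5,22,80,0],[0,-5,22,110,0],[0,-5,22,130,0],[0,-5,22,130,0],[0,-5,22,130,0]]'; python3 - <<'E'
from arc import *
from h import *
s=dict(np.load("side0.npz"))
for b in np.arange(.6,1.2,.1):
    X=np.r_[W((-75,-77*np.cos(b)))/1e3,.102+.077*np.sin(b)]
    print(round(b,2),proj(s,X).round(1))
for n in("side","wrist"):
    q=r.snapshot(n);np.savez(n+"4.npz",**q)
    if n=="wrist": im=q["color"];cv2.imwrite("pics/w4.png",im[:,:,::-1]);print([ (round(b,2),proj(q,np.r_[W((-75,-77*np.cos(b)))/1e3,.102+.077*np.sin(b)]).round(0).tolist()) for b in (.7,.9,1.1)])
p=r.state()["tcp_pos"]*1e3;print(p)
g=cv2.cvtColor(s["color"],cv2.COLOR_RGB2GRAY)[145:185:2,296:326:2];print(g)
E
```

```text
clock: 7.1
tcp_pos: [0.5756, -0.0391, 0.2319]
tcp_rot: [0.002, -0.109, 0.994, -0.001]
contact_force: [-0.6, -1.2, 0.6]
finger_gap: 0.0006
finger_force: 0.0
0.6 [[312.3 154.4]]
0.7 [[312.3 153.9]]
0.8 [[312.3 153.7]]
0.9 [[312.3 153.9]]
1.0 [[312.3 154.4]]
1.1 [[312.2 155.2]]
[(0.7, [[142.0, 109.0]]), (0.9, [[154.0, 109.0]]), (1.1, [[172.0, 109.0]])]
[573.85286542 -38.54352592 229.45158715]
[[ 78  77  78  79  77  79  79  77  74  78  78  76  79  77  80]
 [ 79  76  77  79  77  92 100  93  92  83  83  78  79  76  78]
 [ 80  78  78  79  78 149 174 175 177 179 177  76  80  76  77]
 [ 75  78  77  77  79 152 166 166 168 168 173  79  77  78  80]
 [ 80  79  81  80  76 151 166 165 167 168 168  79  77  79  80]
 [ 76  79  80  79  78 154 164 165 166 167 153  77  77  80  79]
 [ 82  78  78  79  78 158 170 181 166 165 149  79  80  79  78]
 [ 78  77  80  79  80 127 164 179 167 143 119  81  80  77  79]
 [ 81  79  80  79  80  75 145 166 166 112  78  78  77  79  79]
 [ 79  78  83  78  78  77 151 165 165 111  80  80  77  79  78]
 [ 81  79  77  81  80  78 154 165 166  95  79  79  80  84  79]
 [ 78  79  80  81  77  75 157 167 166  89  78  79  78  80  79]
 [ 79  80  78  78  81  79 171 166 167  90  77  78  78  77  79]
 [122 100  78  80  79  81 166 166 168  72  82  79  81  79  77]
 [247 247 247 246 193 217 168 165 167 222 207 220 217 142  78]
 [245 245 245 241 199 230 169 166 178 247 223 246 245 231  77]
 [237 244 245 239 224 224 165 166 181 245 213 246 246 241 100]
 [214 211 233 237 223 217 165 166 180 238 224 245 245 240  98]
 [216 172 224 203 175 121 164 165 170 155 207 245 246 239  90]
 [206 164 174 214 167 177 165 165 175 101 212 246 246 236  87]]
```

View pics/w4.png

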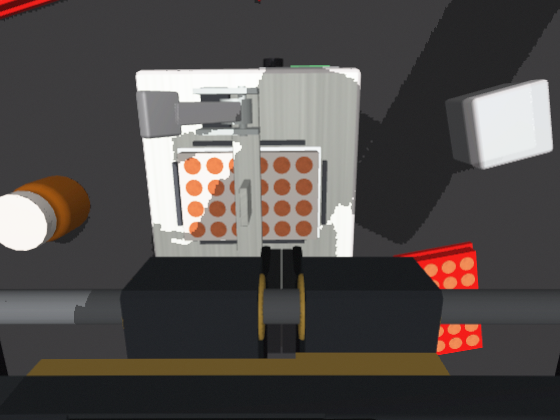

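The wrist view shows the strap straight across the plate (column 246). The raised lever's pad face is centred at about (159,113), which puts the lever at about 0.95 rad, with no sideways error that matters.

```bash
python3 - <<'E'
from arc import *
p=r.state()["tcp_pos"]*1e3
def L(b,g=0):
    return np.r_[W((-73,-77*np.cos(b)+9*min(1,b/.3 if b>0 else 0)+g*np.sin(b))),102+77*np.sin(b)+g*np.cos(b)]
b0=L(.95,18);print(p,"pre",(b0-p).round(0))
for b in np.arange(.95,-.1,-.1): print(round(b,2),(L(b)-b0).round(0))
E
```

```text
[573.85286542 -38.54352592 229.45158715] pre [-56. -63. -54.]
0.95 [  3. -14. -10.]
0.85 [  5. -20. -15.]
0.75 [  6. -26. -21.]
0.65 [  7. -30. -27.]
0.55 [  8. -35. -33.]
0.45 [  9. -38. -40.]
0.35 [  9. -41. -47.]
0.25 [ 10. -45. -54.]
0.15 [ 11. -49. -62.]
0.05 [ 12. -53. -69.]
-0.05 [ 12. -54. -77.]
```

```bash
python3 -m handwheel '[[0,-19,-21,0,0],[0,-38,-42,0,0],[0,-56,-63,0,0],[0,-56,-63,0,0],[0,-56,-63,-27,0],[0,-56,-63,-54,0],[0,-56,-63,-54,0],[0,-56,-63,-54,0]]'; python3 -m handwheel '[[0,1,-7,-5,0],[0,3,-14,-10,0],[0,4,-17,-12,0],[0,5,-20,-15,0],[0,6,-23,-18,0],[0,6,-26,-21,0],[0,7,-28,-24,0],[0,7,-30,-27,0],[0,8,-33,-30,0],[0,8,-35,-33,0],[0,9,-37,-36,0],[0,9,-38,-40,0]]'
python3 - <<'E'
from station import r
import cv2
a=r.snapshot("wrist")["color"][:,:,::-1];b=r.snapshot("side")["color"][:,:,::-1]
b=cv2.resize(b[130:250,210:370],(400,300),interpolation=2)
cv2.imwrite("pics/c5.png",cv2.hconcat([cv2.resize(a,(400,300)),b]))
E
```

```text
clock: 7.87
tcp_pos: [0.5172, -0.1006, 0.1745]
tcp_rot: [-0.003, -0.109, 0.994, 0.002]
contact_force: [0.5, -0.3, -0.3]
finger_gap: 0.0005
finger_force: 0.0
clock: 8.87
tcp_pos: [0.5285, -0.1402, 0.1365]
tcp_rot: [0.001, -0.109, 0.994, -0.001]
contact_force: [0.4, -0.4, 4.0]
finger_gap: 0.0006
finger_force: 1.8
```

View pics/c5.png

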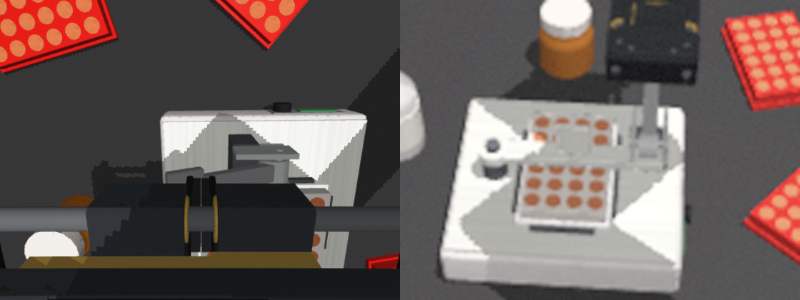

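The lever is going down with a 4 N push, and the strap is home in the side view. I'll continue the arc.

```bash
python3 -m handwheel '[[0,0,-2,-4,0],[0,0,-4,-8,0],[0,1,-6,-11,0],[0,1,-7,-14,0],[0,2,-9,-18,0],[0,2,-11,-22,0],[0,2,-12,-25,0],[0,3,-14,-28,0],[0,3,-15,-30,0],[0,3,-15,-32,0],[0,3,-15,-34,0],[0,3,-15,-34,0]]';python3 -m handwheel '[[0,0,0,-1,0],[0,0,0,-2,0],[0,0,0,-3,0],[0,0,0,-3,0]]'
```

```text
clock: 9.97
tcp_pos: [0.5307, -0.1546, 0.1055]
tcp_rot: [0.0, -0.11, 0.994, -0.0]
contact_force: [-5.7, 3.7, 22.5]
finger_gap: 0.0003
finger_force: 11.4
clock: 10.3
tcp_pos: [0.5308, -0.1547, 0.1049]
tcp_rot: [0.001, -0.11, 0.994, -0.001]
contact_force: [-8.7, 5.4, 38.8]
finger_gap: 0.0004
finger_force: 19.4
```

It hit a hard stop at z≈105 mm with 39 N. I'll retreat straight up and check.

```bash
python3 -m handwheel '[[0,0,0,5,0],[0,0,0,15,0],[0,0,0,45,0],[0,0,0,85,0],[0,0,0,125,0],[0,-30,0,150,0],[0,-65,0,150,0],[0,-100,0,150,0],[0,-100,0,150,0],[0,-100,0,150,0]]'
python3 - <<'E'
from station import r
from h import *
from arc import *
sd=r.snapshot("side");tp=r.snapshot("top");np.savez("side6.npz",**sd)
for b in(0,.1,.2): print(b,proj(sd,np.r_[W((-75,-77*np.cos(b)))/1e3,.106+.077*np.sin(b)]))
for a in(0,.05): print(a,proj(sd,np.r_[W((70-160*np.cos(a),160*np.sin(a)))/1e3,.084]), proj(sd,np.r_[W((70-75*np.cos(a),75*np.sin(a)))/1e3,.119]))
b=sd["color"][140:250,210:350,::-1];a=tp["color"][120:270,190:400,::-1]
cv2.imwrite("pics/c6.png",np.hstack([cv2.resize(b,(440,346),interpolation=2),cv2.resize(a,(350,346),interpolation=2)]))
E
```

```text
clock: 11.13
tcp_pos: [0.4294, -0.1547, 0.2497]
tcp_rot: [-0.0, -0.109, 0.994, -0.0]
contact_force: [0.2, 0.0, 0.5]
finger_gap: 0.0006
finger_force: 0.0
0 [[311.78218386 162.47136414]]
0.1 [[311.91500735 160.29020985]]
0.2 [[312.03435062 158.33410983]]
0 [[316.43278721 193.13186912]] [[279.69067097 180.80890998]]
0.05 [[316.22065953 195.73967631]] [[279.50235397 182.02583911]]
```

View pics/c6.png

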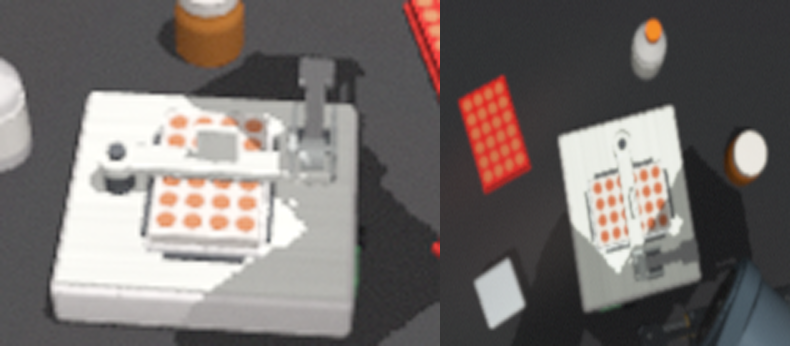

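In the side view the pad is at (310.5,162.6), against (311.8,162.5) predicted for fully down. The strap lies across the plate under the cam, the plate is in its nest, and the bottle, jar and tip box are where they were.

```bash
python3 -c "from station import r;print(r.hand_in())"
```

```text
the job is handed in; nothing more can be done
None
```

I pushed the strap home against the catch and then the cam lever fully down, both to their stops, and let go of both; the plate, bottle, jar and tip box look unmoved, and the job was handed in at about 11 s.

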